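# Push the tote of long bars up its lane and park it behind the lip

### The arm

A 7-joint arm with a two-finger parallel gripper is mounted at the origin on the work surface. World frame = base frame: x ahead of the robot, y to its left, z up, the work surface at z = 0. Lengths are in mm, angles in rad, forces in N, time in s.
With the tool pointing down it reaches from about 425 to 950 mm from the base axis. Payload 4.7 kg.
Tool frame: the origin (TCP) lies midway between the tips of the shut fingers; the grasp point (between the pads) lies 19 mm behind it (manip.tcp_to_grasp is the distance from the TCP to the grasp point, in mm); z points along the fingers, y is the direction in which the jaws open and shut (so a half turn about z gives the same grasp; the last joint's range is limited). The gripper opens to 87 mm and grips with 3 to 60 N. Pads are 19 mm wide; open, the fingers measure 117 mm over their backs; the gripper's body (75 mm by 190 mm) begins 51 mm behind the grasp point.
Start: joints at [-1.181, 0.469, -0.049, 1.532, 0.024, 1.141, -0.082], TCP at [274.461, 616.701, 222.573] pointing down, gripper open.
Joint ranges: [-2.59, 2.59], [-0.33, 1.99], [-1.39, 1.29], [0.1, 2.45], [-1.04, 4.18], [0.21, 1.99], [-2.66, 2.66]. Speed limits (rad/s): [2.57, 2.57, 3.14, 3.14, 3.14, 3.14, 3.14].

### API

Orientations are given as a unit quaternion [x, y, z, w].
In Python, from plant import manip, read_camera, ticket, look_for, silhouettes, place_of gives the robot as it stands.
- The arm moves only by the tool move_arm, never from a script. Its argument "plan" is one flat list of numbers, 4 for each row, row after row: the shift along the tool's x, y, z in mm, then the turn about the tool's z in rad. In form: [dx, dy, dz, spin, dx, dy, dz, spin, ...]. A call has exactly 8 rows; each row shifts and turns the commanded pose from where the row before left it, along the tool's axes as they then stand; what a row does not reach is not made up. A row lasts 1/10 s, in which the tool goes at most 50 mm and 8.59 degrees, less where a joint would pass 70% of its speed; a pose out of reach is approached as far as the arm can. A call is refused whole if a number of a shift passes 50 or a number of a turn 0.15, either way. A call with a gripper value outside its range is refused whole. "fingers" is the opening, from 0 (shut) to 1 (fully open), set as the call begins (left out, the last holds). The fingers move at their own pace and stop on an object; "force" is the grip in N (left out, the last holds). Time passes only in rows, so rows that do not move let the fingers close, or fill a call up. It gives the time, the measured TCP pose, the force and the opening at its end, in the units of the state.
- manip.observe(): the state, without advancing time (a new reading comes with each control period).
- read_camera(name): name is "side" or "top"; returns a dict with "pixels" (480x640x3 uint8, red, green, blue), "K" (3x3 intrinsics, pixels), "rvec" (rotation vector, rad) and "tvec" (3), from world to camera coordinates, as OpenCV has them. Camera axes: x right, y down, z forward; pixel columns grow to the right and rows downward; lengths in mm; the calibration is good to about 2 mm. A picture is of the moment at which its call begins. There is no depth.
- ticket.close_job(): hands the job in, once; it reports no verdict.
Trained networks look in the newest picture that a camera, given by its name, has taken for a name from the list of things; names that differ only in an ending like _2 or _b are one class to them, and where a whole thing is asked for, a point or a joint stands for the part that bears it (a point fixed in the world has none). Each returns a list of dicts, best first, with "conf" (0 to 1); they miss things now and then, are a little off and sometimes report something else, mostly with a low value. They report only what shows in the picture. A call takes as long as a camera call. They do not tell look-alikes from the thing itself.
- look_for(camera, target): "box" ([left, top, width, height] in pixels, round what is visible of it).
- silhouettes(camera, target): "mask" (480x640 bool, what is visible of it) and "box" ([left, top, width, height] in pixels, round what is visible of it).
- place_of(camera, target): "uv" ([column, row] in pixels: a listed point, or the origin of a listed thing).
The state is a dict: "time_s": time; "qpos": joint angles; "dq": joint speeds; "tau": joint torques, N m; "position": TCP position; "tool_rot": TCP orientation; "contact_force": force on the tool from outside, world axes, zero at the start; "ft_torque": the same for the moment, N m; "width": finger opening in mm.
Only numpy, scipy, OpenCV 4.12 (cv2) and the standard library are available. Lean on these libraries where they do the work, as an engineer would, in place of code of your own. Each camera call takes 0.05 s, during which the arm holds its last target.

### The job

Two totes of spacing metal wait at the foot of the two-lane wooden rack. Push the one that holds the long bars up the ramp of its own lane until it drops behind the steel lip and sits flat in the upper bay. Slide it, do not lift it, and leave the tote of small slugs where it stands.

Things in the scene. Friction and masses are not known exactly. Their poses are not given: they have to be found in the camera images.
- tote_bars: Open plywood tote 100 (x) x 74 (y) x 45 mm high, walls 5 mm, about 0.5 kg, blank steel plate on each end. Origin: centre of underside, z up. Holds four long dark bars standing side by side along its length, tops below its rim. Starts on the table in one of the two lanes, before the ramp, +x end towards the ramp: push its -x end wall. Stays where it is left, on the ramp too.
- tote_slugs: Open plywood tote 100 (x) x 74 (y) x 45 mm high, walls 5 mm, about 0.5 kg, blank steel plate on each end. Origin: centre of underside, z up. The same tote, but filled with many small square metal slugs; starts in the other lane. To be left alone.
- rack: Fixed wooden rack, two equal lanes. Origin: at table height at the ramps' foot, on the divider; x up the lanes, z up. Lanes 84 mm wide, centred at y = +46 and -46 mm, guide walls 18 mm high. x = -150 to 0 mm: bare table (z = 0). x = 0 to 130 mm: ramp rising straight to z = 32 mm. Then lip and level upper bay, floor z = 20 mm, to an end stop at x = 254 mm (z = 55 mm high; bay walls 48 mm).
- lip (a point): Steel lip across the top of both ramps; point at its top far edge, midway between the lanes: x = 138, z = 32 mm from the rack's origin. The bay floor behind is 12 mm lower. A tote tips over the lip once its middle is past it; its rear edge drops behind once its origin is 50 mm beyond this point. Parked, its origin is 50 to 66 mm beyond and 12 mm below.
Things that resemble listed ones, but are neither listed nor needed, are in the scene too. Leave any purple, red or yellow look-alike of the tote_bars alone.

How it is judged:
By the outcome, as a careful person would: the job done as asked, in the order asked, and still so for the second after the job is handed in, with the robot touching nothing.
It also fails if it takes over 45 s, if anything falls off the work surface, if the arm or the gripper's body presses on something with over 40 N, if the wrist force passes 120 N, or if a joint passes its speed limit or range.

## Working session

There is one attempt and no reset: what is moved stays moved. The work goes in short steps, Python scripts to look and compute and a tool call to move; the robot and the scene stay as the last step left them, time stands still between calls to the robot, and variables do not carry over. Pictures are saved under pics/ and viewed, and the job is handed in when it is done.

Besides the shell and the picture viewer there is one more tool, called after "Emit:" by a JSON object that holds its "api" and its "payload", one argument or row to a line. move_arm: Moves the arm, as the interface text tells. Its arguments: {"type":"object","properties":{"plan":{"type":"array"},"fingers":{"type":"number"},"force":{"type":"number"}},"required":["plan"]}

```bash
mkdir -p pics; ls
python3 - <<'E'
from plant import manip, read_camera, look_for, place_of
import cv2
for c in ("side","top"):
    d=read_camera(c); cv2.imwrite(f"pics/{c}0.png",d["pixels"][:,:,::-1])
    print(c,d["K"],d["rvec"],d["tvec"])
    for t in("tote_bars","tote_slugs","rack","lip"):
        print(t,look_for(c,t) if t!="lip" else "",place_of(c,t))
print(manip.observe())
E
```

```text
pics
side [[434.03040052   0.         323.85163346]
 [  0.         434.03040052 240.17385677]
 [  0.           0.           1.        ]] [ 0.66298538 -2.65677687  1.09975873] [419.47312447 202.28806707 651.36280712]
tote_bars [{'box': [417.2, 193.8, 45.2, 62.4], 'conf': 0.86}, {'box': [444.8, 158.6, 53.4, 51.7], 'conf': 0.86}, {'box': [273.7, 156.9, 51.0, 52.6], 'conf': 0.71}, {'box': [67.0, 299.4, 77.0, 71.4], 'conf': 0.57}, {'box': [377.2, 141.0, 41.5, 40.2], 'conf': 0.55}] [{'uv': [299.5, 185.8], 'conf': 0.92}, {'uv': [395.7, 169.5], 'conf': 0.85}, {'uv': [438.5, 226.6], 'conf': 0.73}, {'uv': [468.3, 191.0], 'conf': 0.67}, {'uv': [114.3, 341.3], 'conf': 0.66}]
tote_slugs [{'box': [309.6, 170.5, 50.3, 50.0], 'conf': 0.59}] [{'uv': [339.2, 204.8], 'conf': 0.92}]
rack [{'box': [186.9, 183.1, 185.4, 147.4], 'conf': 0.65}] [{'uv': [303.5, 216.5], 'conf': 0.56}]
lip  [{'uv': [271.4, 254.9], 'conf': 0.64}]
top [[491.3886824    0.         326.05519728]
 [  0.         491.3886824  234.91995603]
 [  0.           0.           1.        ]] [ 2.1451799  -2.11430978  0.2071836 ] [ -46.83175267 
[... 675 characters left out ...]
onf': 0.72}]
{'time_s': 0.8, 'qpos': array([-1.18087872,  0.46854824, -0.04856742,  1.53247606,  0.02410406,
        1.14099742, -0.08227464]), 'dq': array([ 0.00043521,  0.00146609,  0.00029358,  0.0006412 , -0.00077349,
        0.00016673,  0.00069947]), 'tau': array([ 4.31816061e-04, -5.07778502e+01, -8.08178703e-02, -2.36438513e+01,
       -6.12841663e-02,  3.11558973e-02,  1.78275792e-05]), 'position': array([274.49887939, 616.700416  , 222.61783044]), 'tool_rot': array([2.07878023e-01, 9.78154753e-01, 7.83365991e-05, 3.56780758e-06]), 'contact_force': array([ 0.63209337, -1.15472855,  0.34443735]), 'ft_torque': array([ 0.01647279, -0.00172741, -0.03731543]), 'width': 86.73136545476669}
```

View pics/top0.png

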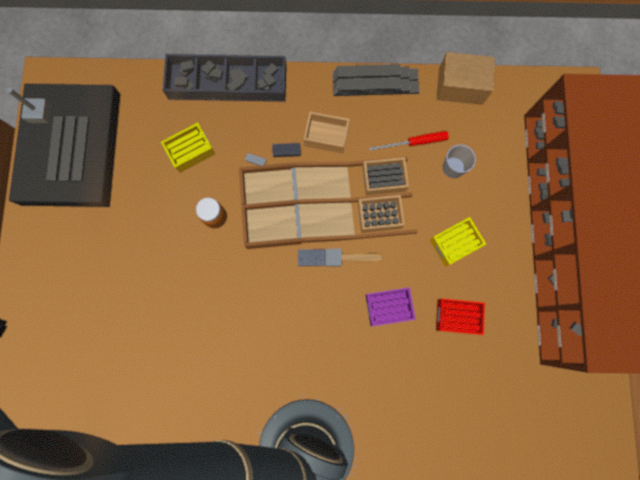

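View pics/side0.png

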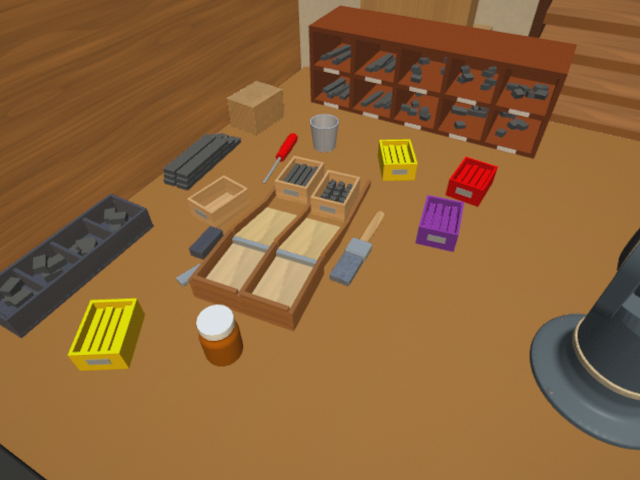

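```bash
cat > h.py <<'E'
import numpy as np, cv2
def proj(d,P):
    return cv2.projectPoints(np.float64(P).reshape(-1,3),d["rvec"],d["tvec"],d["K"],None)[0].reshape(-1,2)
def back(d,uv,z):
    R=cv2.Rodrigues(d["rvec"])[0]; C=-R.T@d["tvec"].ravel()
    r=R.T@np.linalg.solve(d["K"],[uv[0],uv[1],1]); return C+r*(z-C[2])/r[2]
def rack(P,x,y,a):
    P=np.float64(P).reshape(-1,3);c,s=np.cos(a),np.sin(a)
    return np.c_[x+c*P[:,0]-s*P[:,1],y+s*P[:,0]+c*P[:,1],P[:,2]]
E
python3 - <<'E'
from h import *
from plant import *
import pickle
D={c:read_camera(c) for c in("side","top")}
pickle.dump(D,open("D0.pkl","wb"))
d=D["top"]
for uv in [(349.1,199.7),(385.4,178.9),(376.9,214.9)]: print(back(d,uv,0))
for uv,z in [((303.5,216.5),0),((339.2,204.8),0),((299.5,185.8),0),((271.4,254.9),32)]: print('s',back(D["side"],uv,z))
print('lip',back(d,(293.4,203.1),32))
im=d["pixels"][150:255,230:425,::-1]; cv2.imwrite("pics/tz.png",cv2.resize(im,None,fx=4,fy=4,interpolation=cv2.INTER_CUBIC))
im=D["side"]["pixels"][150:330,180:380,::-1]; cv2.imwrite("pics/sz.png",cv2.resize(im,None,fx=3.3,fy=3.3,interpolation=cv2.INTER_CUBIC))
E
```

```text
[578.70679936 -95.90891615   0.        ]
[ 633.54508379 -186.0151616     0.        ]
[ 541.38503371 -164.33719401    0.        ]
s [576.43538013 -98.24670471   0.        ]
s [ 527.42486391 -166.6828717     0.        ]
s [ 636.41175094 -183.93637644    0.        ]
s [556.73589796  49.40578733  32.        ]
lip [559.74977584  39.19163721  32.        ]
```

View pics/tz.png

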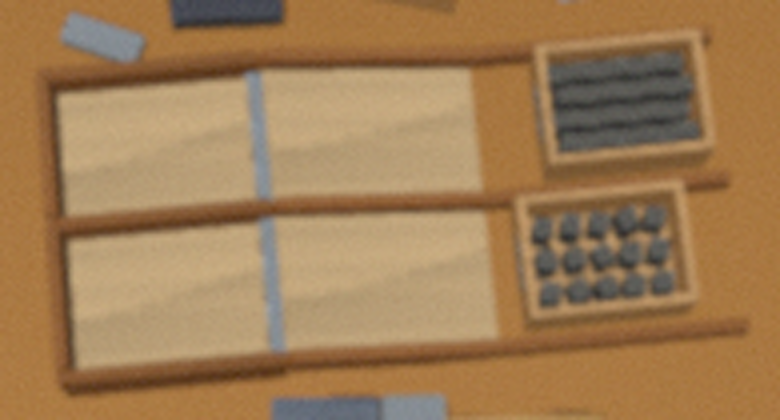

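View pics/sz.png

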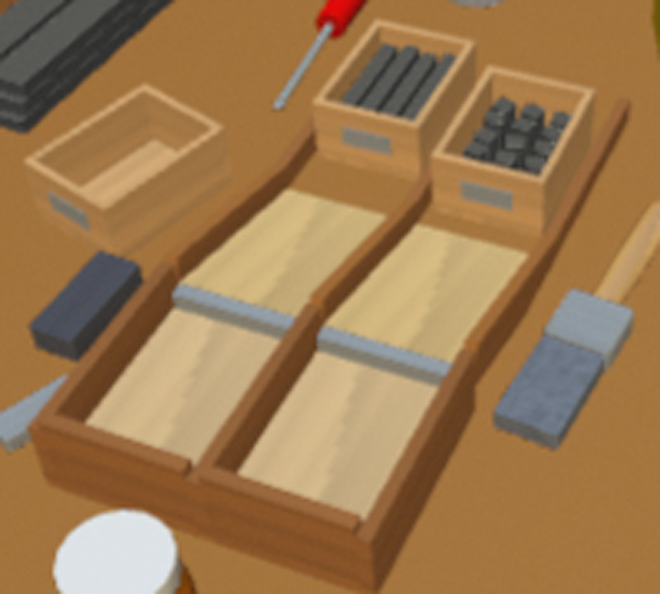

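```bash
cat > fit.py <<'E'
from h import *
import pickle
from scipy.optimize import least_squares
D=pickle.load(open("D0.pkl","rb"))
T=lambda u,v:(230+u/4-.4,150+v/4-.4)
S=lambda u,v:(180+u/3.3-.35,150+v/3.3-.35)
ob={"top":[(T(470,67),(0,-88,0)),(T(487,208),(0,4,0)),(T(246,72),(138,-88,32)),(T(260,218),(138,4,32))],
"side":[(S(290,190),(0,-88,0)),(S(528,258),(0,88,0)),(S(415,228),(0,4,0))]}
def res(p):
    r=[]
    for c in ob: r.append(proj(D[c],rack([o[1] for o in ob[c]],*p))-np.array([o[0] for o in ob[c]]))
    return np.concatenate(r).ravel()
s=least_squares(res,[578,-96,1.5],loss='soft_l1'); print(s.x,res(s.x).round(1).reshape(-1,2).tolist())
np.save("rack.npy",s.x)
segs=[]
for y in(-88,-4,4,88):
    segs+=[[(-150,y,0),(0,y,0)],[(0,y,0),(130,y,32)],[(138,y,20),(254,y,20)],[(-150,y,18),(0,y,18)],[(138,y,48),(254,y,48)]]
for x,z in((0,0),(138,32),(138,20),(254,20),(254,55),(130,32)): segs.append([(x,-88,z),(x,88,z)])
for c,(o,f,w,h) in {"top":((230,150),4,195,105),"side":((180,150),3.3,200,180)}.items():
    im=cv2.resize(D[c]["pixels"][o[1]:o[1]+h,o[0]:o[0]+w,::-1],None,fx=f,fy=f)
    for sg in segs:
        q=((proj(D[c],rack(sg,*s.x))-o+.5)*f).astype(int); cv2.line(im,tuple(map(int,q[0])),tuple(map(int,q[1])),(0,255,0),1)
    cv2.imwrite(f"pics/ov_{c}.png",im)
E
python3 fit.py
```

```text
[576.00662283 -98.88743819   1.67343672] [[-0.3, 0.4], [-0.9, 0.8], [-0.1, -0.4], [-0.7, -0.2], [-1.2, -1.1], [3.7, -0.7], [0.2, -1.9]]
```

View pics/ov_top.png

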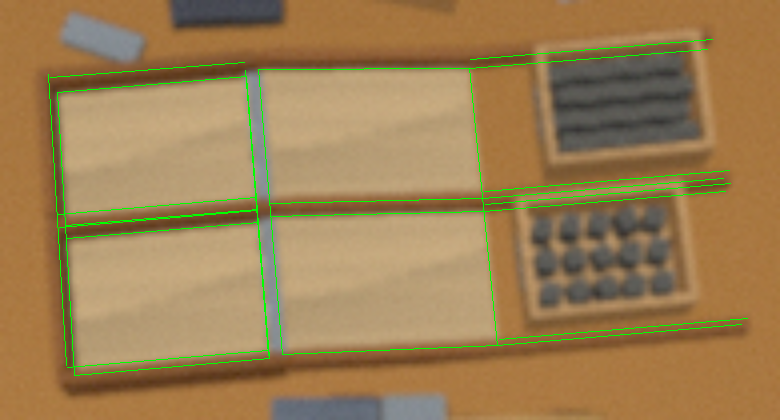

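View pics/ov_side.png

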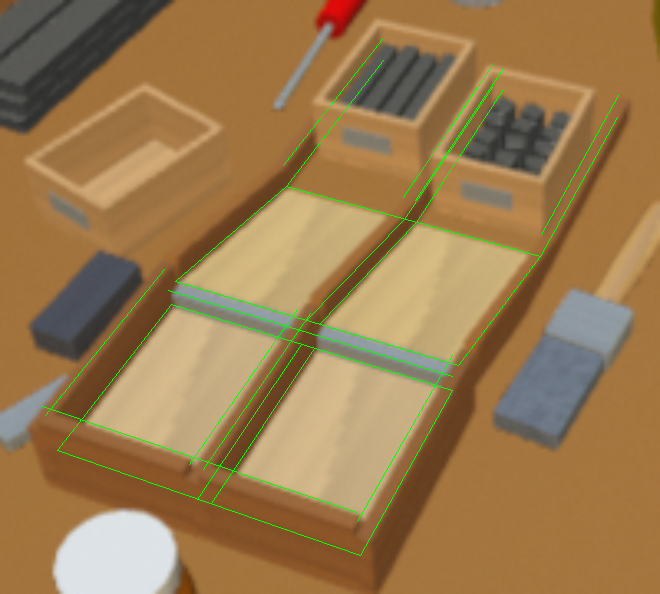

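Run:
```python
from h import *
import pickle
D=pickle.load(open("D0.pkl","rb")); p=np.load("rack.npy")
c,s=np.cos(p[2]),np.sin(p[2]);R=np.array([[c,-s],[s,c]])
def inv(P): return (R.T@(np.array(P)[:2]-p[:2])).round(1)
for n,L in{"bars":[(535,45),(703,32),(713,152),(546,166)],"slugs":[(516,196),(684,182),(694,300),(527,320)]}.items():
    q=[back(D["top"],(230+u/4-.4,150+v/4-.4),45) for u,v in L]
    print(n,[inv(a) for a in q],np.mean([inv(a) for a in q],0))
    print(np.mean(q,0))
q=[back(D["side"],(180+u/3.3-.35,150+v/3.3-.35),45) for u,v in [(376,22),(474,43),(420,125),(314,98)]]
print('side',[inv(a) for a in q])
for P in [(-185,-46,0),(-160,-46,0),(-140,-46,0),(0,-46,0),(138,-46,0),(150,-46,0)]: print(P,rack(P,*p).round(0))
```

```text
bars [array([-37.2, -84.6]), array([-139.2,  -84.1]), array([-136.2,   -9.1]), array([-36. ,  -9.1])] [-87.15  -46.725]
[ 631.39091593 -180.79514412   45.        ]
slugs [array([-16.3,   7.7]), array([-116.8,    7.8]), array([-114.3,   79.5]), array([-15.2,  82.9])] [-65.65   44.475]
[ 538.48789832 -168.75354124   45.        ]
side [array([-132.2,  -82.8]), array([-134.3,  -10.9]), array([-39.2,  -8.7]), array([-39.4, -83.4])]
(-185, -46, 0) [[ 641. -278.    0.]]
(-160, -46, 0) [[ 638. -253.    0.]]
(-140, -46, 0) [[ 636. -233.    0.]]
(0, -46, 0) [[622. -94.   0.]]
(138, -46, 0) [[608.  43.   0.]]
(150, -46, 0) [[606.  55.   0.]]
```

Emit:
{"api": "move_arm", "payload": {
  "plan": [0,0,0,0.15,0,0,0,0.15,0,0,0,0.15,0,0,0,0.15,0,0,0,0.15,0,0,0,0.15,0,0,0,0.15,0,0,0,0],
  "fingers": 0.3
}}

```text
time_s: 1.7
position: [274.3, 616.8, 222.6]
tool_rot: [0.67, 0.742, 0.0, 0.0]
contact_force: [-0.1, 0.6, 1.0]
width: 31.6
```

Emit:
{"api": "move_arm", "payload": {
  "plan": [-38,11.4,0,0,-38,11.4,0,0,-38,11.4,0,0,-38,11.4,0,0,-38,11.4,0,0,-38,11.4,0,0,-38,11.4,0,0,-38,11.4,0,0]
}}

```text
time_s: 2.5
position: [396.6, 322.1, 222.9]
tool_rot: [0.669, 0.744, 0.0, -0.0]
contact_force: [0.9, 0.2, -0.6]
width: 26.5
```

Emit:
{"api": "move_arm", "payload": {
  "plan": [-38,11.4,0,0,-38,11.4,0,0,-38,11.4,0,0,-38,11.4,0,0,-38,11.4,0,0,-38,11.4,0,0,-38,11.4,0,0,-38,11.4,0,0]
}}

```text
time_s: 3.3
position: [518.3, 29.0, 222.9]
tool_rot: [0.669, 0.744, 0.0, 0.0]
contact_force: [1.2, 0.9, 0.3]
width: 26.1
```

Emit:
{"api": "move_arm", "payload": {
  "plan": [-38,11.4,0,0,-38,11.4,0,0,-38,11.4,0,0,-38,11.4,0,0,-38,11.4,0,0,-38,11.4,0,0,-38,11.4,0,0,-38,11.4,0,0]
}}

```text
time_s: 4.1
position: [640.1, -264.0, 222.4]
tool_rot: [0.669, 0.744, 0.0, -0.0]
contact_force: [0.6, -0.7, -0.2]
width: 26.0
```

Emit:
{"api": "move_arm", "payload": {
  "plan": [0,0,25,0,0,0,25,0,0,0,25,0,0,0,25,0,0,0,25,0,0,0,25,0,0,0,25,0,0,0,22,0]
}}

```text
time_s: 4.9
position: [639.4, -262.2, 24.1]
tool_rot: [0.669, 0.744, 0.0, -0.001]
contact_force: [-0.8, -0.4, 0.1]
width: 26.3
```

```bash
cat > look.py <<'E'
import sys
from h import *
from plant import *
n=sys.argv[1]; p=np.load("rack.npy")
o=manip.observe(); c,s=np.cos(p[2]),np.sin(p[2])
print(o["time_s"],o["position"].round(1),"rack:",(np.array([[c,s],[-s,c]])@(o["position"][:2]-p[:2])).round(1),o["contact_force"].round(1))
T=cv2.resize(read_camera("top")["pixels"][130:270,230:480,::-1],(800,448),interpolation=cv2.INTER_CUBIC)
S=cv2.resize(read_camera("side")["pixels"][130:340,160:440,::-1],(800,600),interpolation=cv2.INTER_CUBIC)
cv2.imwrite(f"pics/{n}t.png",T);cv2.imwrite(f"pics/{n}s.png",S)
E
python3 look.py a
```

```text
4.9 [ 639.4 -262.2   24.1] rack: [-169.   -46.3] [-0.8 -0.4  0.1]
```

View pics/at.png

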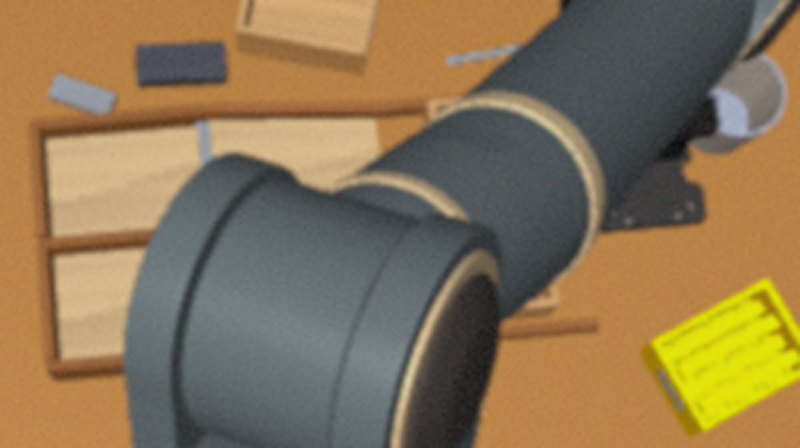

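View pics/as.png

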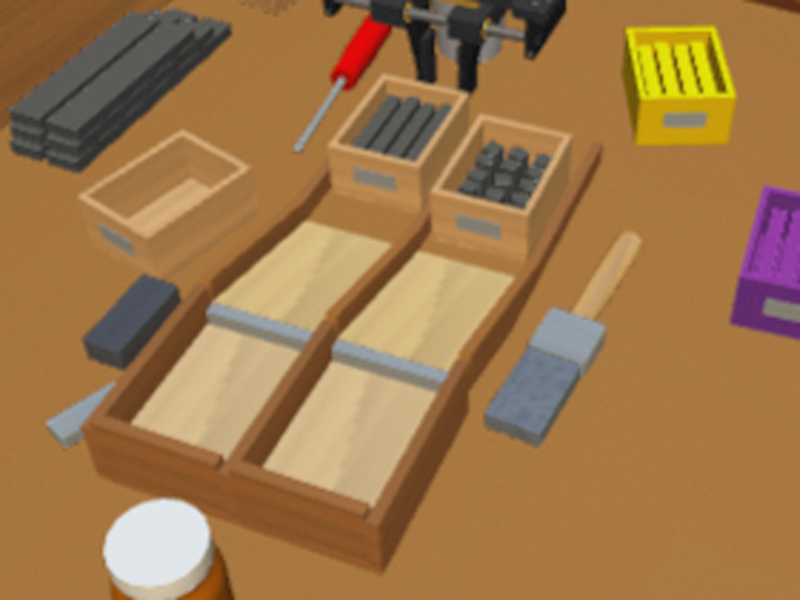

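Emit:
{"api": "move_arm", "payload": {
  "plan": [8,0,0,0,8,0,0,0,8,0,0,0,8,0,0,0,10,0,0,0,10,0,0,0,10,0,0,0,10,0,0,0]
}}

```text
time_s: 5.8
position: [632.5, -191.4, 26.1]
tool_rot: [0.67, 0.742, -0.0, 0.001]
contact_force: [1.3, -6.0, 3.6]
width: 26.3
```

```bash
python3 look.py b
```

```text
5.8 [ 632.5 -191.4   26.1] rack: [-97.9 -46.7] [ 1.3 -6.   3.6]
```

View pics/bs.png

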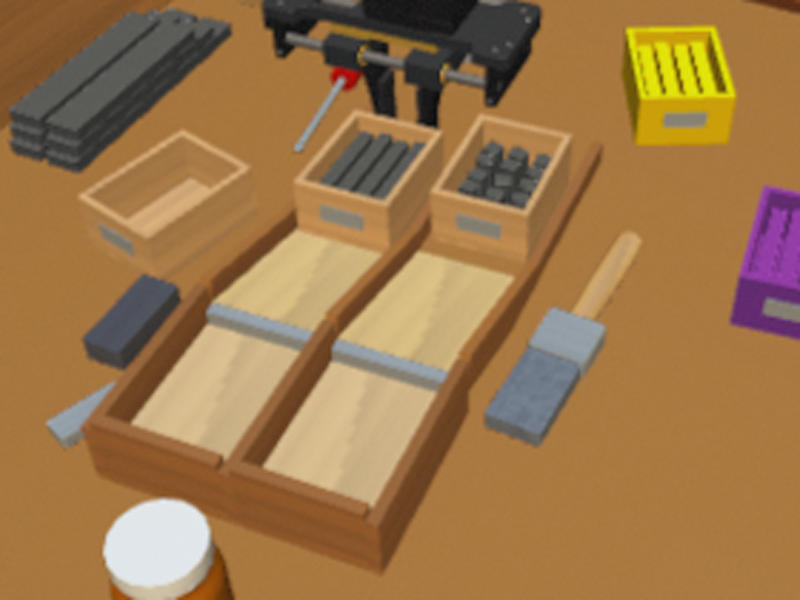

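Emit:
{"api": "move_arm", "payload": {
  "plan": [11,0,0,0,11,0,0,0,11,0,0,0,11,0,0,0,11,0,-1,0,11,0,-2,0,11,0,-2,0,11,0,-2,0]
}}

```text
time_s: 6.7
position: [623.0, -102.4, 32.6]
tool_rot: [0.67, 0.742, 0.0, -0.0]
contact_force: [0.7, -2.1, -1.5]
width: 26.2
```

```bash
python3 look.py c
```

```text
6.7 [ 623.  -102.4   32.6] rack: [ -8.3 -46.4] [ 0.7 -2.1 -1.5]
```

View pics/cs.png

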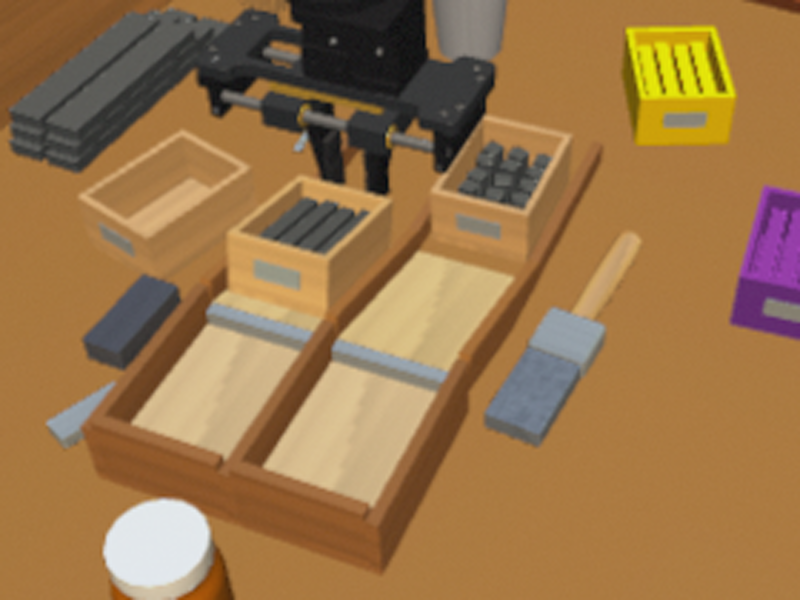

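Emit:
{"api": "move_arm", "payload": {
  "plan": [11,0,-2,0,11,0,-2,0,11,0,-2,0,11,0,-2,0,11,0,-1,0,11,0,-1,0,11,0,0,0,11,0,0,0]
}}

```text
time_s: 7.6
position: [616.0, -19.8, 44.6]
tool_rot: [0.671, 0.741, 0.0, 0.003]
contact_force: [0.1, -3.4, 2.1]
width: 25.6
```

```bash
python3 look.py d
```

```text
7.6 [616.  -19.8  44.6] rack: [ 74.6 -47.9] [ 0.1 -3.4  2.1]
```

View pics/ds.png

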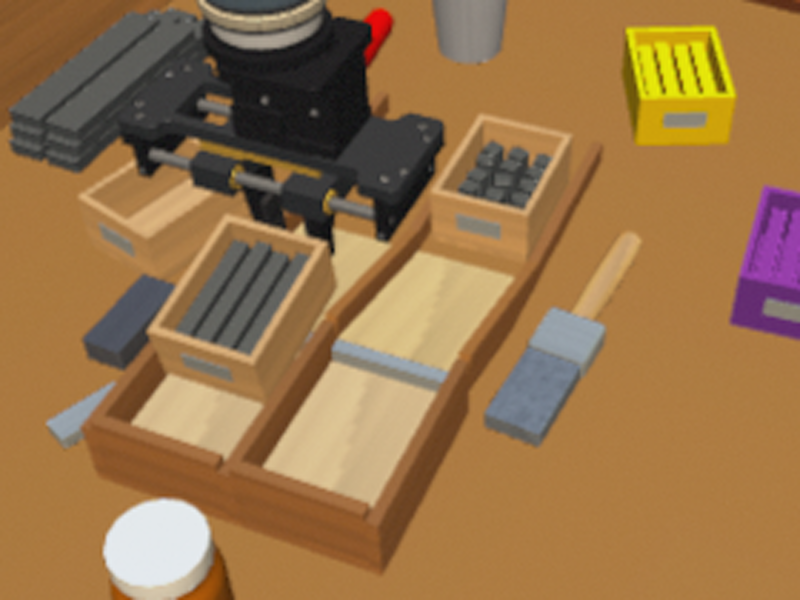

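Emit:
{"api": "move_arm", "payload": {
  "plan": [7,0,0,0,7,0,0,0,7,-1,0,0,7,0,0,0,7,0,0,0,7,0,0,0,7,0,0,0,0,0,0,0]
}}

```text
time_s: 8.5
position: [608.1, 34.7, 42.4]
tool_rot: [0.669, 0.743, 0.0, -0.001]
contact_force: [-0.1, 0.4, -0.4]
width: 26.1
```

```bash
python3 look.py e
```

```text
8.5 [608.1  34.7  42.4] rack: [129.6 -45.7] [-0.1  0.4 -0.4]
```

View pics/es.png

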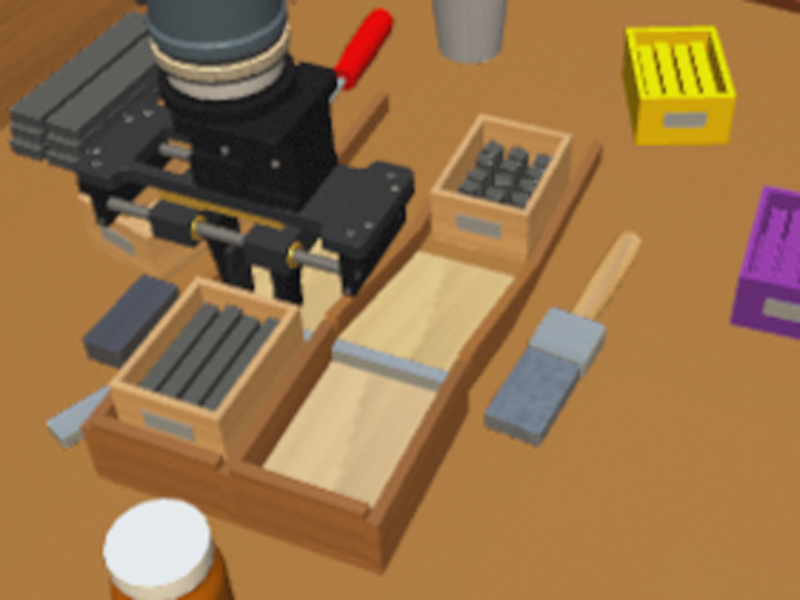

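Run:
```python
from h import *
import pickle
d=pickle.load(open("D0.pkl","rb"))["side"]; p=np.load("rack.npy")
c,s=np.cos(p[2]),np.sin(p[2]);R=np.array([[c,s],[-s,c]])
for z in (65,77):
  print(z,[(R@(back(d,(160+u/2.857-.3,130+v/2.857-.3),z)[:2]-p[:2])).round(1) for u,v in [(112,382),(228,412),(300,305),(199,278)]])
```

```text
65 [array([238.9, -82.9]), array([233.6,  -8.1]), array([140.3, -10.7]), array([142.6, -82. ])]
77 [array([247.2, -74.4]), array([241.9,  -1.3]), array([150.7,  -3.9]), array([152.9, -73.5])]
```

Emit:
{"api": "move_arm", "payload": {
  "plan": [3,0,0,0,2,0,0,0,2,0,0,0,1,0,0,0,0,0,0,0,0,0,0,0,0,0,0,0,0,0,0,0]
}}

```text
time_s: 9.4
position: [607.7, 40.3, 42.7]
tool_rot: [0.67, 0.742, 0.0, 0.0]
contact_force: [-0.1, -2.5, 1.8]
width: 25.7
```

Emit:
{"api": "move_arm", "payload": {
  "plan": [-10,0,0,0,-15,0,0,0,-15,0,0,0,0,0,-25,0,0,0,-40,0,0,0,-40,0,0,0,-40,0,0,0,-40,0]
}}

```text
time_s: 10.2
position: [611.1, -0.8, 229.1]
tool_rot: [0.671, 0.742, -0.0, -0.0]
contact_force: [0.1, 0.4, -0.6]
width: 26.0
```

Emit:
{"api": "move_arm", "payload": {
  "plan": [-48,0,0,0,-48,0,0,0,-48,0,0,0,-48,0,0,0,-48,0,0,0,-48,0,0,0,-48,0,0,0,0,0,0,0]
}}

```text
time_s: 11.0
position: [641.3, -344.7, 227.2]
tool_rot: [0.675, 0.738, -0.003, 0.001]
contact_force: [-1.1, -0.5, -0.7]
width: 26.2
```

```bash
python3 look.py f
```

```text
11.0 [ 641.3 -344.7  227.2] rack: [-251.2  -39.8] [-1.1 -0.5 -0.7]
```

View pics/fs.png

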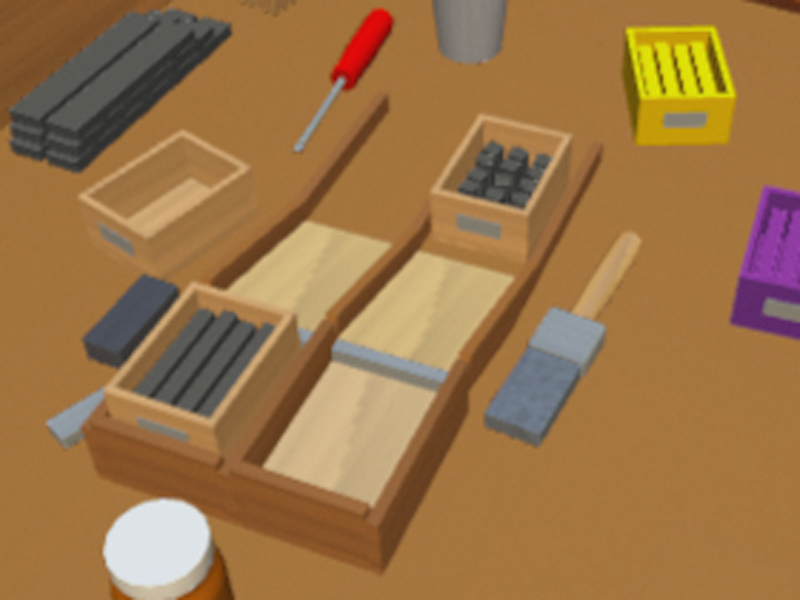

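View pics/ft.png

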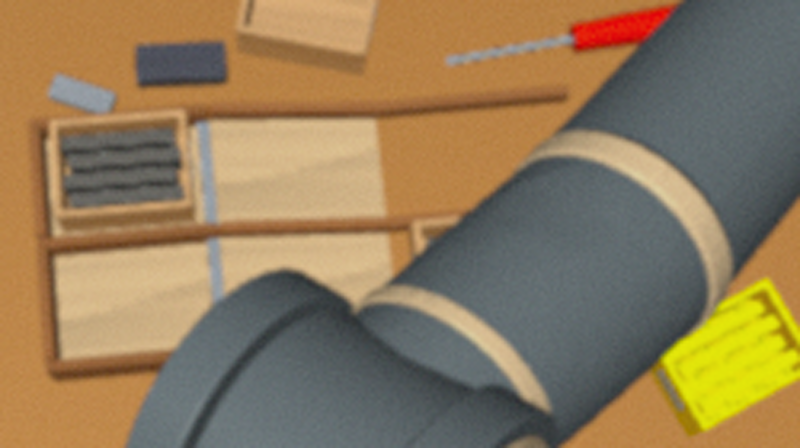

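Run:
```python
from h import *
import pickle
D=pickle.load(open("D0.pkl","rb")); p=np.load("rack.npy")
def f(d,uv,z):
  c,s=np.cos(p[2]),np.sin(p[2]);return (np.array([[c,s],[-s,c]])@(back(d,uv,z)[:2]-p[:2])).round(1)
for z in (65,77):
  print(z,'s',[f(D["side"],(160+u/2.857-.3,130+v/2.857-.3),z) for u,v in [(107,390),(212,422),(298,318),(196,284)]])
  print(z,'t',[f(D["top"],(230+u/3.2-.3,130+v/3.2-.3),z) for u,v in [(49,120),(60,222),(196,213),(187,110)]])
# overlay flat parked model
from plant import read_camera
for cam,o,k in(("side",(160,130),4),("top",(220,130),4)):
  d=read_camera(cam); w,h=(150,150)
  im=cv2.resize(d["pixels"][o[1]:o[1]+h,o[0]:o[0]+w,::-1],None,fx=k,fy=k,interpolation=cv2.INTER_CUBIC)
  for x0 in (196,):
    P=[(x0+a,-46+b,z) for z in(65,) for a,b in((-50,-37),(50,-37),(50,37),(-50,37))]
    q=((proj(d,rack(P,*p))-o+.5)*k).astype(np.int32); cv2.polylines(im,[q],True,(0,255,0),1)
  cv2.imwrite(f"pics/g{cam}.png",im)
```

```text
65 s [array([245.3, -82. ]), array([243.5, -12.7]), array([150.9,  -6.5]), array([148.1, -80.8])]
65 t [array([244.6, -86. ]), array([241.2,  -8.1]), array([142.3,  -6.3]), array([143., -85.])]
77 s [array([253.4, -73.6]), array([251.6,  -5.8]), array([161.1,   0.2]), array([158.3, -72.4])]
77 t [array([243. , -81.9]), array([239.7,  -4.8]), array([141.9,  -3.1]), array([142.5, -80.9])]
```

View pics/gside.png

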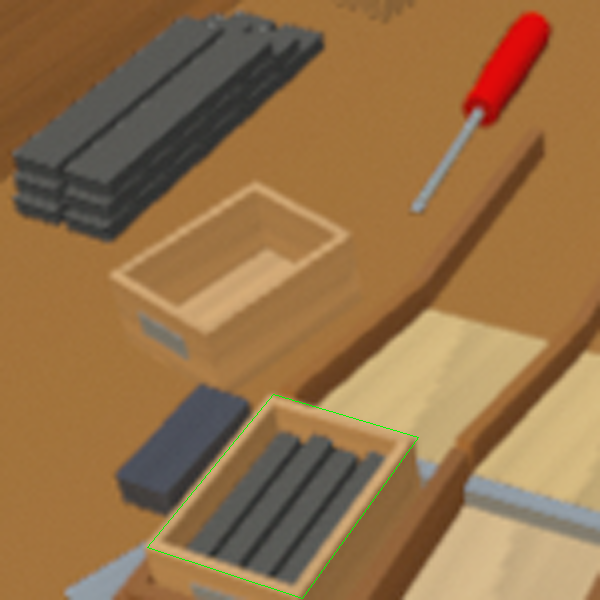

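View pics/gtop.png

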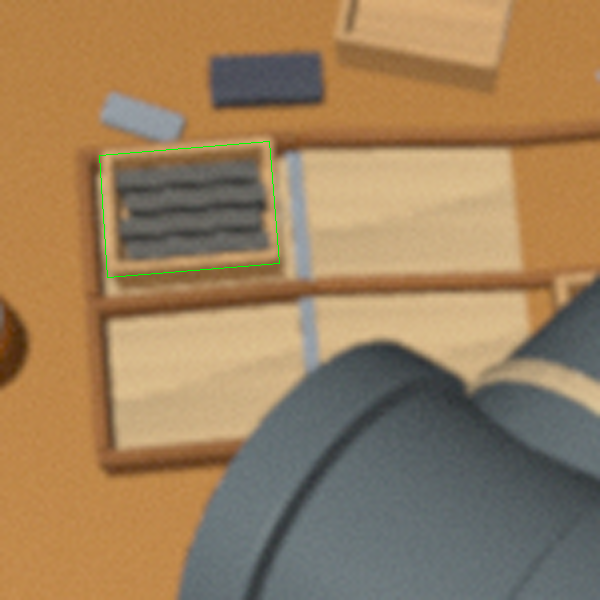

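```bash
python3 -c "
from plant import ticket;print(ticket.close_job())"
```

```text
the job is handed in; nothing more can be done
None
```

I pushed the tote of bars up its own lane (the one further from the robot) with the fingers against its rear wall. It went over the lip, dropped into the upper bay, and I handed the job in at about 11 s of the allowed 45 s. I never gripped or lifted it, and the contact force read no more than about 7 N at the end of any move.

- **Parked position:** An outline of the tote sitting flat, with its origin 58 mm beyond the lip, matched its rim closely in both cameras. The rim corners I picked by hand put it roughly 55 to 59 mm beyond. The two cameras disagree by a few millimetres, but both results are inside the 50 to 66 mm range. The top view shows bay floor between the tote and the lip.
- **One check that misled me:** After the main push, the side view suggested the tote had already dropped. The next picture showed its rear corner lower still, so it probably came off the lip only during the last 8 mm push. The final checks were made after that.
- **Everything else:** The slug tote looked unchanged in the side view; I compared it by eye and did not measure it again. None of the other things in the two cropped views looked moved. The gripper was clear of everything at the end.

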